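# Take a hardness reading on the swash plate

## Robot

A 7-joint arm with a two-finger parallel gripper is mounted at the origin on the work surface. World frame = base frame: x ahead of the robot, y to its left, z up, the work surface at z = 0. Lengths are in m, angles in rad, forces in N, time in s.
With the tool pointing down it reaches from about 0.35 to 0.9 m from the base axis. Payload 19.9 kg.
Tool frame: the origin (TCP) lies between the finger pads; the fingertips stand 19 mm ahead of it and the grasp point (between the pads) is the TCP; z points along the fingers, y is the line along which they close (so a half turn about z gives the same grasp; the last joint's range is limited). The gripper opens to 94 mm and grips with 3 to 60 N. Pads are 16 mm wide; open, the fingers measure 119 mm over their backs; the gripper's body (75 mm by 177 mm) begins 78 mm behind the grasp point.
Start: joints at [-1.21, 0.417, -0.01, 1.614, 0.005, 1.111, -0.053], TCP at [0.244, 0.575, 0.189] pointing down, gripper open.
Joint ranges: [-2.81, 2.81], [-0.39, 2.02], [-1.27, 1.25], [0.06, 2.57], [-1.19, 4.33], [0.19, 2], [-2.82, 2.82]. Speed limits (rad/s): [1.89, 1.89, 2.39, 2.39, 3.01, 3.01, 3.01].

## Interface

Orientations are given as a 3x3 rotation matrix whose columns are the frame's x, y, z axes.
In Python, from rig import robot gives the robot as it stands. Calls block until the motion is done:
- robot.move_ptp(position, orientation): joint-space move of the TCP to a pose.
- robot.move_linear(position, velocity=0.15, frame=None, threshold=None): straight line of the TCP; frame=None keeps the orientation; velocity is the mean speed in m/s. With threshold (N) it stops when the force on the tool has changed by that much, and returns True; else False.
- robot.goto_joints(angles): joint-space move.
- robot.gripper_to(opening): finger opening in m; the grip force is fixed at half the most; returns when the fingers have stopped.
- robot.pause(seconds).
- robot.ik(position, orientation): joint angles nearest the present ones, or None.
- robot.get_state(): the state.
- robot.grab_frame(name): name is "scene" or "top" or "wrist"; returns the picture (480x640x3 uint8, red, green, blue); there is no depth.
- robot.camera_info(name): a dict with "fx", "fy", "cx", "cy" (pixels), "dist" ([k1, k2, p1, p2, k3] as OpenCV has them; the pictures are not rectified), "rvec" (rotation vector, rad) and "tvec" (3), from world to camera coordinates, as OpenCV has them. Camera axes: x right, y down, z forward; pixel columns grow to the right and rows downward; lengths in m; the calibration is good to about 2 mm. A picture is of the moment at which its call begins: read the wrist's pose just before it. camera_info takes no time and is no camera call; for the wrist camera it gives the pose at the moment of the call.
A pose or a line that the arm cannot do raises robot.PlanningError and nothing moves.
- robot.sign_off(): hands the job in; it is judged then, once.
The state is a dict: "time": time; "qpos": joint angles; "joint_vel": joint speeds; "effort": joint torques, N m; "ee_pos": TCP position; "tool_rot": TCP orientation; "force": force on the tool from outside, world axes, zero at the start; "moment": the same for the moment, N m; "opening": finger opening in m; "grasp_force": force on a finger pad.
Only numpy, scipy, OpenCV 4.12 (cv2) and the standard library are available. Lean on these libraries where they do the work, as an engineer would, in place of code of your own. Each camera call takes 0.05 s, during which the arm holds its last target. There are 200 camera calls.

## Task

Turn the hardness tester's selector to the position with the long, wide mark. Then lift the cordless probe out of its holder and hold it square to the sloping face of the disc in the chuck, its spring tip inside the ring scribed there and pressed lightly, about half-way in; finish still holding it like that, the selector left where you set it. Don't hit the disc hard, and don't disturb the other things on the bench.

Things in the scene. Friction and masses are not known exactly. Their poses are not given: they have to be found in the camera images.
- selector (a joint): Selector of the tester, rad: 0 with its pointer at the first of five marks, growing clockwise seen from above; detents (felt clicks, about 0.06 N m) every 0.698 rad at 0, 0.698, 1.396, 2.094, 2.793. The long wide mark (17 x 6 mm; the other four 6 x 2 mm) is the third, at 1.396. It starts in the first or second detent, rarely on the ridge between.
- selector_grip (a point): Grip point on the selector's axis, 31 mm above the box's top, 91 mm above the bench. The bar is 42 mm long (this frame's x), 14 mm wide (y), and runs from 23 mm below to 7 mm above this point, on a round skirt of 44 mm diameter. Turns with the knob; the pointer (white line) is on the -x end; z up.
- console: Grey tester box fixed to the bench, 120 (x) x 172 (y) x 60 mm high, with a screen and the selector on its flat top. Origin under its centre. At selector 0 the bar lies along the box's x, the pointer towards its -x.
- holder: Grey block fixed to the bench, 70 (x) x 64 (y) x 75 mm high, with a 20 mm square hole right through from top to bottom; the probe stands in it. Origin under its centre.
- probe: Cordless pen probe, 126 mm, 0.2 kg. Origin at the relaxed tip's end, z along the axis from tip to cap. Steel tip 6 mm diameter, z 0 to 20 mm; barrel 16 mm diameter, to 60 mm; black square grip 26 x 26 mm (sides along x and y), 60 to 118 mm; cap to 126 mm. Stands upright in the holder, the grip's underside on the holder's top, origin 15 mm above the bench.
- probe_tip (a point): The very end of the spring tip (3 mm flat, bevelled to 6 mm diameter); moves with the tip.
- tip (a joint): How far the spring tip is pushed into the probe, m: 0 relaxed, 0.008 fully in. It takes about 0.6 N to start and 600 N/m after that (3 N half-way); beyond fully in it is rigid.
- chuck: Steel three-jaw lathe chuck fixed face up on the bench, 124 mm diameter, 54 mm high, jaws to 76 mm; it grips the hub of the disc. Origin under its centre; at yaw 0 the disc's face leans towards -x.
- disc: Bare aluminium swash plate, fixed in the chuck: a disc 76 mm in diameter and 12 mm thick, askew by 20 degrees (0.35 rad). Origin at the centre of its flat upper face, about 112 mm above the bench; its z is the outward normal of that face, leaning 20 degrees from vertical towards the chuck's -x. Three small dark drilled holes of 7 mm are not the spot.
- spot (a point): Centre of the scribed ring on the disc's upper face (dark ring, 16 mm inside and 20 mm outside diameter, with a centre dot), 12 mm along the disc's x and 16 mm along its y from the face's centre. Same axes as the disc: z is the outward normal.
- bush: Bystander: brass bush, 44 mm diameter, 30 mm high; origin under its centre.
- centre: Bystander: steel lathe centre standing on end, 40 mm diameter, 68 mm high; origin under its centre.
- caliper: Bystander: caliper lying flat, 190 mm long; origin at the middle of its beam.
- chuck_key: Bystander: T-shaped chuck key lying flat, about 120 x 110 mm; origin at the middle of its shaft.
- tool_bit: Bystander: lathe tool bit 14 x 100 x 14 mm lying flat; origin under its centre.
- screwdriver: Bystander: screwdriver with a green handle, lying flat.
- can: Bystander: blue can, 62 mm diameter, 150 mm high; origin under its centre.
There are look-alikes about, which are no part of the job. Leave any orange or yellow look-alike of the console alone.

How it is judged:
By the outcome, as a careful person would: the job done as asked, in the order asked, and still so for the second after the job is handed in, while the arm keeps its last pose, push and grip.
It also fails if it takes over 48 s, if anything falls off the work surface, if the arm or the gripper's body presses on something with over 40 N, if the wrist force passes 120 N, or if a joint passes its speed limit or range.

## Working session

There is one attempt and no reset: what is moved stays moved. The work goes in short steps, each a Python script; the robot and the scene stay as the last script left them, time stands still between calls to the robot, and variables do not carry over. Pictures are saved under pics/ and viewed, at most 10 in all, crops included, and the job is handed in when it is done.

```bash
ls; mkdir -p pics; python3 - <<'E'
from rig import robot
import cv2, numpy as np
for n in("scene","top","wrist"):
    i=robot.camera_info(n); print(n,{k:np.round(v,4).tolist() for k,v in i.items()})
    cv2.imwrite(f"pics/{n}0.png",robot.grab_frame(n)[:,:,::-1])
print(robot.get_state())
E
```

```text
pics
scene {'fx': 445.5414, 'fy': 445.5414, 'cx': 321.7042, 'cy': 243.3168, 'dist': [-0.0669, 0.0, 0.0, 0.0, 0.0], 'rvec': [1.2905, 2.0779, -1.0292], 'tvec': [0.1996, -0.2192, 1.5407]}
top {'fx': 449.1741, 'fy': 449.1741, 'cx': 311.827, 'cy': 244.8164, 'dist': [-0.1042, 0.0, 0.0, 0.0, 0.0], 'rvec': [2.1226, -2.1561, 0.1476], 'tvec': [0.0259, 0.5566, 1.0969]}
wrist {'fx': 427.8922, 'fy': 427.8922, 'cx': 321.1687, 'cy': 238.5683, 'dist': [0.0319, 0.0, 0.0, 0.0, 0.0], 'rvec': [-2.4203, -1.6026, -0.2203], 'tvec': [-0.6228, -0.0296, 0.3922]}
{'time': 0.15, 'qpos': array([-1.21047655,  0.41783293, -0.01029361,  1.61396433,  0.00470503,
        1.11070786, -0.05302361]), 'joint_vel': array([ 0.00032212, -0.00120219,  0.00020379, -0.00341454, -0.00078887,
        0.0011934 , -0.00066267]), 'effort': array([ 6.18148388e-04, -8.51538706e+01,  6.38827421e-01, -4.26139784e+01,
       -4.88428655e-02,  1.70882070e-02,  1.25267393e-04]), 'ee_pos': array([0.24434208, 0.57496322, 0.18890158]), 'tool_rot': array([[-9.20341989e-01,  3.91114498e-01, -2.68879811e-04],
       [ 3.91114582e-01,  9.20341603e-01, -8.47628877e-04],
       [-8.40586665e-05, -8.85271262e-04, -9.99999605e-01]]), 'force': array([0.16683538, 1.1691514 , 0.69834954]), 'moment': array([ 0.01413316, -0.03366002,  0.03336156]), 'grasp_force': 0.0, 'opening': 0.09402274091472279}
```

View pics/top0.png

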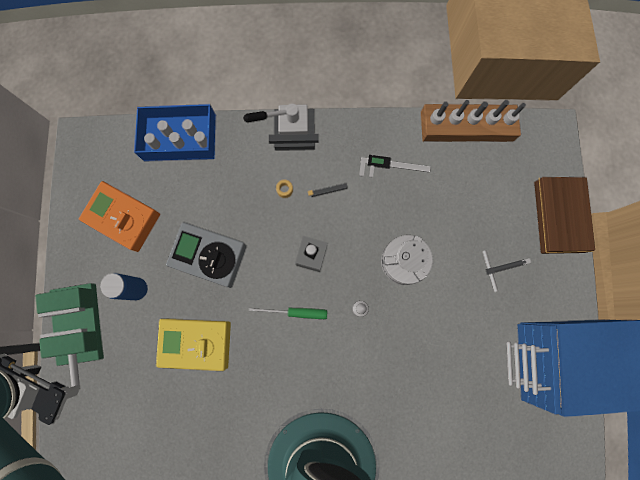

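View pics/scene0.png

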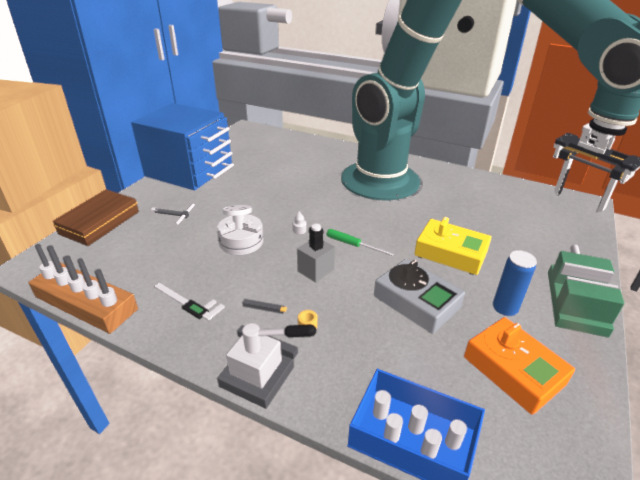

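The top view shows the grey console at about (206,254) with its black knob at (216,260), the holder and probe at (311,253), and the chuck and disc at (407,260). The scene view agrees, and the orange and yellow boxes are the look-alikes.

```bash
cat > h.py <<'E'
from rig import robot
import cv2, numpy as np
from scipy.spatial.transform import Rotation as Rn
def cam(n):
    i=robot.camera_info(n)
    K=np.array([[i["fx"],0,i["cx"]],[0,i["fy"],i["cy"]],[0,0,1]])
    return dict(K=K,d=np.array(i["dist"],float),r=np.array(i["rvec"],float),t=np.array(i["tvec"],float))
def rays(c,px):
    u=cv2.undistortPoints(np.array(px,float).reshape(-1,1,2),c["K"],c["d"]).reshape(-1,2)
    R=cv2.Rodrigues(c["r"])[0]
    return -R.T@c["t"], np.c_[u,np.ones(len(u))]@R
def onplane(c,px,p0,n=(0,0,1)):
    o,d=rays(c,px); n=np.array(n,float)
    return o+d*(((np.array(p0)-o)@n)/(d@n))[:,None]
def onz(c,px,z): return onplane(c,px,(0,0,z))
def proj(c,P): return cv2.projectPoints(np.array(P,float).reshape(-1,1,3),c["r"],c["t"],c["K"],c["d"])[0].reshape(-1,2)
def down(yaw): # tool z down, tool y at angle yaw in world
    y=np.array([np.cos(yaw),np.sin(yaw),0]); z=np.array([0,0,-1.]); return np.c_[np.cross(y,z),y,z]
def snap(n,name):
    c=cam(n); im=robot.grab_frame(n)[:,:,::-1].copy(); cv2.imwrite(f"pics/{name}.png",im); np.savez(f"pics/{name}.npz",**c); return c,im
def load(name): return dict(np.load(f"pics/{name}.npz")),cv2.imread(f"pics/{name}.png")
E
python3 - <<'E'
from h import *
c=cam("top")
for p,z in(((216,260),.09),((206,254),.06),((311,253),.12),((407,259),.1),((362,309),.03),((124,287),.15)): print(p,onz(c,[p],z).round(3))
w=cam("wrist");s=robot.get_state();o,d=rays(w,[(320,240),(640,240),(320,480)])
print((s["tool_rot"].T@(o-s["ee_pos"])).round(3),(d@s["tool_rot"]).round(3))
E
```

```text
(216, 260) [[0.516 0.25  0.09 ]]
(206, 254) [[0.535 0.283 0.06 ]]
(311, 253) [[0.526 0.019 0.12 ]]
(407, 259) [[ 0.51  -0.211  0.1  ]]
(362, 309) [[ 0.394 -0.106  0.03 ]]
(124, 287) [[0.449 0.452 0.15 ]]
[ 0.079 -0.002 -0.196] [[-0.275 -0.003  0.961]
 [-0.275  0.732  0.962]
 [-0.81  -0.003  0.81 ]]
```

```bash
python3 - <<'E'
from h import *
robot.move_ptp([.53,.262,.25],down(np.pi/2))
s=robot.get_state();print(s["time"],s["qpos"].round(2))
c,im=snap("wrist","w1")
E
```

```text
1.725 [-0.61  0.31  0.12  1.63 -0.04  1.2   1.09]
```

View pics/w1.png

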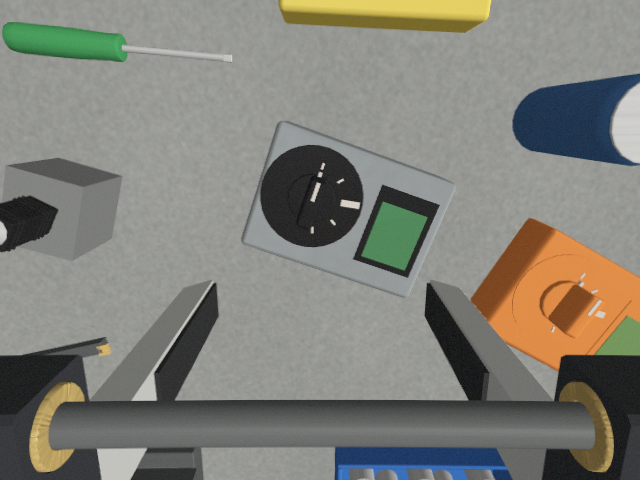

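The wrist view shows the grey box with corners near (283,121), (455,183), (409,297) and (243,241), and the dial centre near (312,196). The pointer is at the first mark (321,167) and the wide mark is at (349,204), clockwise of it, so the selector is at about 0.

```bash
python3 - <<'E'
from h import *
c,im=load("w1")
hsv=cv2.cvtColor(im,cv2.COLOR_BGR2HSV)
def near(m,p):
    cs,_=cv2.findContours(m.astype(np.uint8)*255,cv2.RETR_EXTERNAL,cv2.CHAIN_APPROX_NONE)
    return [k for k in cs if cv2.pointPolygonTest(k,p,False)>=0][0]
# dial: dark pixels; marks are inside the outer contour
k=near(hsv[...,2]<70,(330,230)); W=onz(c,k.reshape(-1,2),.061)[:,:2]
(ctr,r)=cv2.minEnclosingCircle((W*1000).astype(np.float32)); e=cv2.fitEllipse((W*1000).astype(np.float32)); print("dial",ctr,r,e)
# white marks
m=((hsv[...,2]>180)&(hsv[...,1]<50)).astype(np.uint8); M=np.zeros_like(m); M[140:250,258:365]=m[140:250,258:365]
n,l,st,ce=cv2.connectedComponentsWithStats(M)
o=np.array(e[0])/1000
for i in range(1,n):
    if st[i,4]<4: continue
    p=onz(c,[ce[i]],.062)[0,:2]; d=p-o; print(st[i,4],ce[i].round(1),p.round(4),"r",np.hypot(*d).round(4),"az",np.arctan2(d[1],d[0]).round(3))
# box corners: polygon of dial+screen+grey top
C=np.array([(283,121),(455,183),(409,297),(243,241)],np.float32)
B=onz(c,C,.06)[:,:2]; E=np.roll(B,-1,0)-B; print("edges",np.hypot(*E.T).round(4),np.arctan2(E[:,1],E[:,0]).round(3),"ctr",B.mean(0))
print(im[135:165,280:340:8].mean(2)[::10].round())
cv2.imwrite("pics/c1.png",cv2.resize(im[135:260,245:375],None,fx=4.5,fy=4.5,interpolation=cv2.INTER_CUBIC))
E
```

```text
dial (519.8193359375, 252.37380981445312) 46.67494201660156 ((519.8248291015625, 252.2894287109375), (91.85050201416016, 92.51654815673828), 97.82170867919922)
11 [322.5 165.7] [0.4913 0.2624] r 0.0303 az 2.8
12 [319.9 174.2] [0.4987 0.2601] r 0.0225 az 2.786
11 [340.3 180.6] [0.5045 0.2784] r 0.0303 az 2.102
63 [315.3 191.8] [0.5146 0.2559] r 0.0064 az 2.536
113 [349.9 203.9] [0.5257 0.2875] r 0.0357 az 1.406
11 [332.6 221.7] [0.5423 0.2719] r 0.0298 az 0.716
6 [312.  229.5] [0.5498 0.2528] r 0.03 az 0.018
edges [0.1627 0.1163 0.1683 0.1154] [ 1.235 -0.305 -1.912  2.788] ctr [0.53488206 0.28615228]
[[156. 155. 155. 156. 150. 128. 137. 148.]
 [154. 156. 159. 103.  41. 124. 154. 154.]
 [ 87.  46.  46.  44.  43.  44.  47.  41.]]
```

View pics/c1.png

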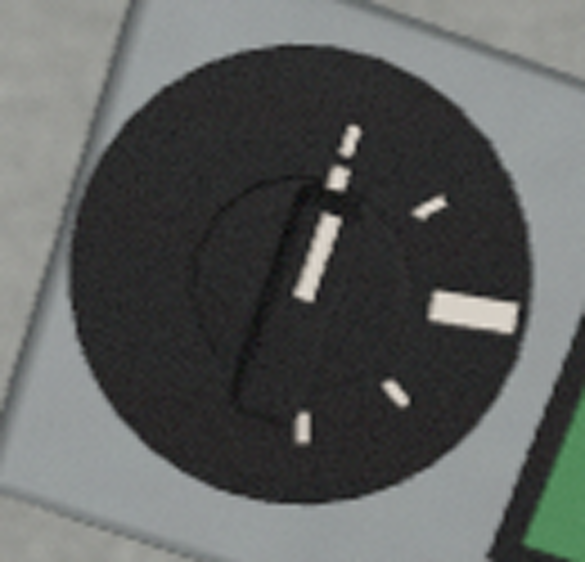

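The crop confirms the pointer lines up with the first mark. The wide mark is third clockwise, at azimuth 1.406 about the dial centre (0.5198, 0.2523). I'll turn it now, then check and view the holder and disc.

```bash
python3 - <<'E'
from h import *
k=np.array([.5198,.2523]); y0=2.801-np.pi+1.5*np.pi
robot.gripper_to(.045)
robot.move_ptp([*k,.15],down(y0))
print(robot.get_state()["qpos"].round(3))
robot.move_linear([*k,.092],velocity=.1)
robot.gripper_to(0.0)
s=robot.get_state();print(s["time"],s["opening"],s["grasp_force"],s["force"].round(1))
q=robot.ik([*k,.092],down(y0-1.396)); print(q)
q1=s["qpos"].copy(); q1[6]+=1.396 if q is None or q[6]>q1[6] else -1.396
f=robot.goto_joints(q1)
robot.pause(.15)
s=robot.get_state();print(s["time"],s["force"].round(1),s["moment"].round(2),s["qpos"].round(3),np.arctan2(s["tool_rot"][1,1],s["tool_rot"][0,1])-(y0-1.396))
robot.gripper_to(.045)
robot.move_linear([*k,.16],velocity=.15)
snap("wrist","w2")
robot.move_ptp([.51,-.205,.27],down(np.pi/2))
snap("wrist","w3")
robot.move_ptp([.525,.02,.27],down(np.pi/2))
snap("wrist","w4")
print(robot.get_state()["time"])
E
python3 - <<'E'
import cv2,numpy as np
a=[cv2.imread(f"pics/w{i}.png") for i in(2,3,4)]
cv2.imwrite("pics/m.png",np.vstack([np.hstack([cv2.resize(a[0],(400,300)),cv2.resize(a[2],(400,300))]),np.hstack([cv2.resize(a[1],(400,300)),a[1][100:400,120:520]])]))
E
```

```text
[-1.282  0.608  1.084  1.799 -0.599  1.109 -1.899]
6.8417 0.00046181353722047334 0.0 [-0.3 -0.2  0.1]
[ 0.2733814   0.71115682 -1.0858031   1.79431605  0.71036744  1.08754685
  1.90589801]
8.3 [-1.3  0.4 -0.7] [-0.05  0.04  0.04] [-1.233  0.673  1.013  1.844 -0.672  1.014 -0.454] -3.491901986587618
13.1333
```

View pics/m.png

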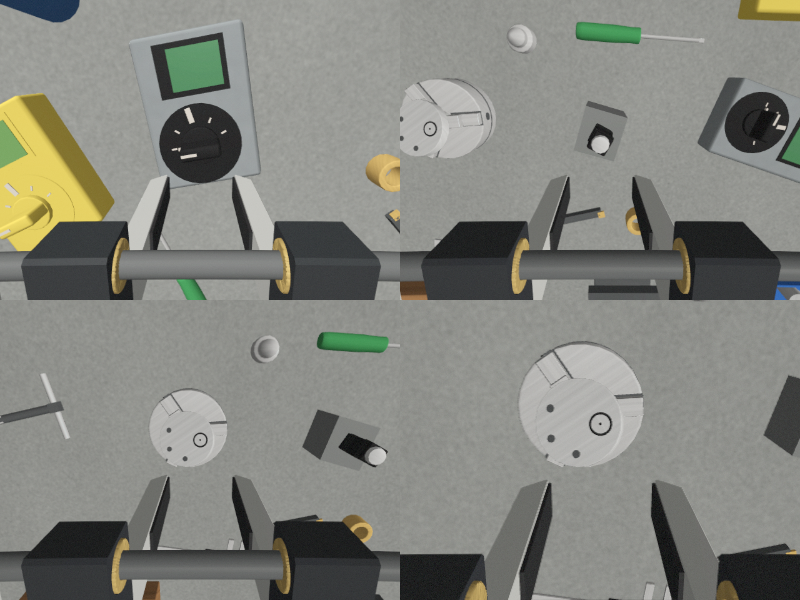

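The selector hasn't moved: the fingers closed to zero beside the bar. In w2 the pointer is still at the first mark. I'll check where the TCP actually was.

```bash
python3 - <<'E'
from h import *
s=robot.get_state();print(s["ee_pos"],s["tool_rot"].round(3),s["qpos"].round(2))
for n in("w1","w2","w4"):
    c,im=load(n)
    print(n,"campos",rays(c,[(0,0)])[0].round(3),"knob px",proj(c,[[.5198,.2523,.061]]).round(1))
    hsv=cv2.cvtColor(im,cv2.COLOR_BGR2HSV)
    cs,_=cv2.findContours((hsv[...,2]<60).astype(np.uint8),cv2.RETR_EXTERNAL,cv2.CHAIN_APPROX_NONE)
    for k in cs:
        if 1500<cv2.contourArea(k)<14000:
            e=cv2.fitEllipse(k); print(np.round(e[0],1),np.round(e[1],1),onz(c,[e[0]],.061).round(4)[0])
E
```

```text
[0.52511662 0.01822117 0.27014547] [[-1.     0.002  0.   ]
 [ 0.002  1.    -0.   ]
 [-0.    -0.    -1.   ]] [-0.86  0.23  0.9   1.78 -0.19  1.22  1.67]
w1 campos [0.45  0.261 0.446] knob px [[311.3 197.3]]
[ 37.7 385.2] [ 72.3 115.7] [ 0.7139 -0.026   0.061 ]
[376.7 394.8] [202.1 488.1] [0.7268 0.3191 0.061 ]
[ 23.6 221. ] [47.1 63.5] [ 0.5426 -0.0094  0.061 ]
[395.4 230.5] [66.5 94.3] [0.5508 0.3302 0.061 ]
[311.3 195.5] [100.3 101.1] [0.5182 0.2523 0.061 ]
w2 campos [0.558 0.32  0.355] knob px [[320.5 231.2]]
[320.4 228.5] [126.4 129.6] [0.5207 0.254  0.061 ]
[305.8 105.9] [102.1 134.6] [0.5532 0.3308 0.061 ]
w4 campos [0.446 0.017 0.466] knob px [[570.  197.3]]
[324.7 360.7] [120.1 227.9] [0.6956 0.0204 0.061 ]
[570.5 195.5] [ 90.  106.7] [0.5181 0.2525 0.061 ]
```

```bash
python3 - <<'E'
from h import *
k=np.array([.5198,.2528]); y0=2.801+np.pi/2-np.pi
def st(t):
    s=robot.get_state();print(t,round(s["time"],2),s["ee_pos"].round(4),"op",s["opening"].round(4),"gf",s["grasp_force"].round(1),"F",s["force"].round(1),"q7",s["qpos"][6].round(3),"yaw",np.arctan2(s["tool_rot"][1,1],s["tool_rot"][0,1]).round(3)); return s
robot.move_ptp([*k,.15],down(y0)); st("above")
robot.move_linear([*k,.091],velocity=.1); st("down")
snap("scene","s2")
robot.gripper_to(0.006); st("closed")
c,im=snap("scene","s3")
p=proj(c,[[*k,.09]])[0].astype(int)
a=[cv2.resize(load(n)[1][p[1]-60:p[1]+60,p[0]-60:p[0]+60],(400,400),interpolation=cv2.INTER_CUBIC) for n in("s2","s3")]
cv2.imwrite("pics/m2.png",np.hstack(a))
E
```

```text
Traceback (most recent call last):
AttributeError: 'float' object has no attribute 'round'
```

```bash
cat >> h.py <<'E'
def st(t):
    s=robot.get_state();print(t,round(s["time"],2),s["ee_pos"].round(4),"op",round(s["opening"],4),"gf",round(s["grasp_force"],1),"F",s["force"].round(1),"M",s["moment"].round(2),"q",s["qpos"].round(2),"yaw",np.arctan2(s["tool_rot"][1,1],s["tool_rot"][0,1]).round(3)); return s
E
python3 - <<'E'
from h import *
k=np.array([.5198,.2528])
st("above")
robot.move_linear([*k,.091],velocity=.1); st("down")
snap("scene","s2")
robot.gripper_to(0.006); st("closed")
c,im=snap("scene","s3")
p=proj(c,[[*k,.09]])[0].astype(int)
a=[cv2.resize(load(n)[1][p[1]-60:p[1]+60,p[0]-60:p[0]+60],(400,400),interpolation=cv2.INTER_CUBIC) for n in("s2","s3")]
cv2.imwrite("pics/m2.png",np.hstack(a))
E
```

```text
above 14.16 [0.5207 0.2511 0.1507] op 0.045 gf 0.0 F [ 1.3 -0.7 -0.2] M [-0.03 -0.02  0.04] q [-1.09  0.47  0.78  1.79 -0.38  1.03  1.06] yaw 1.229
down 14.9 [0.5202 0.2527 0.0915] op 0.045 gf 0.0 F [-0.3 -0.5  0.5] M [-0.01  0.02  0.03] q [-1.05  0.55  0.73  1.84 -0.45  0.93  1.1 ] yaw 1.23
closed 15.72 [0.5198 0.2528 0.091 ] op 0.0063 gf 0.0 F [-0.5  0.4  1.1] M [-0.01  0.02 -0.05] q [-1.05  0.55  0.73  1.84 -0.45  0.93  1.1 ] yaw 1.23
```

View pics/m2.png

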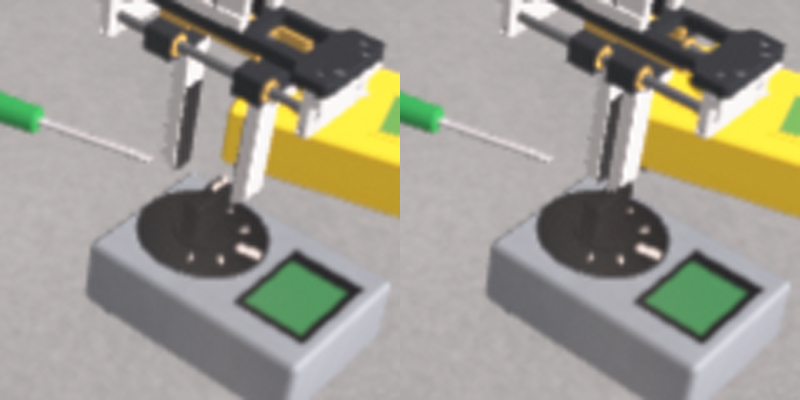

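The scene crops show the fingertips hanging behind and above the bar, with their bottoms at crop (180,168) and (245,205). That doesn't fit a reported TCP height of 0.091. I'll measure the true fingertip height from both cameras.

```bash
python3 - <<'E'
from h import *
k=np.array([.5202,.2527]); y=np.array([np.cos(1.23),np.sin(1.23)])
c,im=load("s2"); p=proj(c,[[.5198,.2528,.09]])[0].astype(int)
px=lambda u,v:(p[0]-60+u*.3,p[1]-60+v*.3)
print("dial center scene->",onz(c,[px(205,233)],.061).round(4), "expected dial px crop",((proj(c,[[*k,.061]])[0]-p+60)/.3).round(1))
for z in(.072,.09,.11,.13):
    print(z,[((proj(c,[[*(k+s*.03*y),z]])[0]-p+60)/.3).round(0) for s in(-1,1)])
# wrist: tips at opening .094 (w1), TCP (.53,.262,.25), y=+Y
c,im=load("w1")
for h in(.019,0,-.02,-.03): print(h,proj(c,[[.53+dx,.262+s*.047,.25-h] for s in(-1,1) for dx in(-.008,.008)]).round(0).tolist())
E
```

```text
dial center scene-> [[0.5169 0.2581 0.061 ]] expected dial px crop [196.3 233.5]
0.072 [array([164., 202.]), array([233., 242.])]
0.09 [array([167., 182.]), array([237., 222.])]
0.11 [array([171., 160.]), array([241., 200.])]
0.13 [array([174., 137.]), array([246., 177.])]
0.019 [[233.0, 259.0], [235.0, 287.0], [412.0, 259.0], [410.0, 287.0]]
0 [[225.0, 271.0], [227.0, 302.0], [420.0, 272.0], [417.0, 302.0]]
-0.02 [[216.0, 287.0], [218.0, 320.0], [430.0, 287.0], [427.0, 321.0]]
-0.03 [[210.0, 296.0], [212.0, 331.0], [435.0, 297.0], [433.0, 331.0]]
```

Both cameras put the fingertips about 16 mm behind the reported TCP instead of 19 mm ahead, so the reported tool frame is about 35 mm too long. I'll correct for that and regrip lower, with a force guard.

```bash
echo 'OFF=.035 # reported TCP lies this far beyond the true grasp point, along tool z' >> h.py; python3 - <<'E'
from h import *
k=np.array([.5198,.2528])
robot.gripper_to(.045)
print("touch",robot.move_linear([*k,.060],velocity=.06,threshold=6)); st("down")
robot.gripper_to(0.0); s=st("closed")
if s["opening"]>.01:
    q=s["qpos"].copy(); q[6]-=1.396; robot.goto_joints(q); robot.pause(.1); st("turned")
    robot.gripper_to(.045); s=st("open")
robot.move_linear([*robot.get_state()["ee_pos"][:2],.17],velocity=.2)
robot.move_ptp([.51,.19,.25],down(np.pi/2-.3)) 
c,im=snap("wrist","w5"); st("end")
hsv=cv2.cvtColor(im,cv2.COLOR_BGR2HSV)
m=((hsv[...,2]>170)&(hsv[...,1]<50)).astype(np.uint8)
n,l,s_,ce=cv2.connectedComponentsWithStats(m)
for i in range(1,n):
    P=onz(c,[ce[i]],.062)[0,:2]; d=P-k; 
    if np.hypot(*d)<.046: print(s_[i,4],ce[i].round(1),"r",np.hypot(*d).round(4),"az",np.arctan2(d[1],d[0]).round(3))
E
```

```text
touch False
down 17.2 [0.5199 0.2527 0.06  ] op 0.0449 gf 0.0 F [0.2 1.  0.9] M [-0.02 -0.   -0.04] q [-1.03  0.59  0.69  1.86 -0.48  0.87  1.13] yaw 1.23
closed 17.79 [0.5202 0.2539 0.0602] op 0.0138 gf 30.0 F [ 2.9  4.8 -2.2] M [ 1.24 -0.68  0.01] q [-1.03  0.59  0.69  1.86 -0.48  0.87  1.13] yaw 1.231
turned 19.2 [0.5197 0.2537 0.0602] op 0.0141 gf 30.0 F [-5.9 -0.5  3.7] M [-0.5   1.54 -0.02] q [-1.03  0.59  0.69  1.86 -0.48  0.87 -0.26] yaw -0.163
open 19.87 [0.5202 0.2539 0.0602] op 0.0451 gf 0.0 F [-0.7  0.5  0.2] M [-0.04  0.11 -0.02] q [-1.03  0.59  0.69  1.86 -0.48  0.87 -0.26] yaw -0.165
end 21.88 [0.5098 0.1901 0.2493] op 0.0447 gf 0.0 F [1.3 0.2 1. ] M [ 0.01  0.02 -0.02] q [-0.87  0.24  0.55  1.76 -0.13  1.18  0.98] yaw 1.27
13 [395.4 164.7] r 0.0296 az 2.81
13 [416. 173.] r 0.0296 az 2.12
118 [432.1 192.4] r 0.0354 az 1.406
62 [414.  203.9] r 0.0203 az 0.987
13 [419.5 215.1] r 0.0297 az 0.701
13 [400.9 228.5] r 0.03 az -0.003
```

```bash
python3 - <<'E'
from h import *
k=np.array([.5201,.2533])
for n,p in(("w1",(315.3,191.8)),("w5",(414,203.9))):
    d=onz(load(n)[0],[p],.098)[0,:2]-k; print(n,"pointer r",np.hypot(*d).round(4),"az",np.arctan2(d[1],d[0]).round(3))
for n,roi in(("w3",(230,125,375,280)),("w4",(0,120,165,265))):
    c,im=load(n); g=cv2.cvtColor(im,cv2.COLOR_BGR2GRAY); x0,y0,x1,y1=roi; G=g[y0:y1,x0:x1]
    nn,l,s,ce=cv2.connectedComponentsWithStats((G<90).astype(np.uint8))
    for i in range(1,nn):
        if 8<s[i,4]<2000: print(n,s[i].tolist(),(ce[i]+[x0,y0]).round(1))
    h=cv2.cvtColor(im,cv2.COLOR_BGR2HSV); 
a=[cv2.resize(load(n)[1][y:y+140,x:x+150],(400,373),interpolation=cv2.INTER_CUBIC) for n,x,y in(("w3",230,130),("w4",0,120))]
cv2.imwrite("pics/m3.png",np.hstack(a))
# probe cap in w4,w3 : bright disc
for n,roi in(("w4",(290,195,360,260)),("w3",(570,200,640,260))):
    c,im=load(n); g=cv2.cvtColor(im,cv2.COLOR_BGR2GRAY); x0,y0,x1,y1=roi
    nn,l,s,ce=cv2.connectedComponentsWithStats((g[y0:y1,x0:x1]>165).astype(np.uint8))
    for i in range(1,nn):
        if s[i,4]>60: print(n,"cap",s[i].tolist(),onz(c,[ce[i]+[x0,y0]],.141).round(4))
E
```

```text
w1 pointer r 0.012 az 2.873
w5 pointer r 0.0111 az 1.411
w3 [54, 42, 7, 9, 9] [287. 171.]
w3 [116, 69, 12, 2, 13] [351.9 194.9]
w3 [37, 80, 6, 7, 35] [269.7 207.9]
w3 [79, 87, 23, 24, 109] [320.2 223.7]
w3 [38, 110, 6, 7, 37] [270.5 238.1]
w3 [63, 126, 6, 7, 35] [295.6 253.8]
w4 [47, 34, 7, 7, 10] [ 50.1 157.4]
w4 [138, 61, 5, 10, 37] [140.1 185.6]
w4 [0, 67, 5, 7, 29] [  1.8 190.2]
w4 [38, 75, 21, 23, 102] [ 48.3 206.3]
w4 [0, 98, 5, 7, 30] [  2.  220.9]
w4 [23, 113, 6, 8, 35] [ 25.2 236.8]
w4 cap [17, 24, 28, 26, 586] [[0.5316 0.0164 0.141 ]]
w3 cap [20, 37, 28, 23, 516] [[0.531  0.0148 0.141 ]]
```

View pics/m3.png

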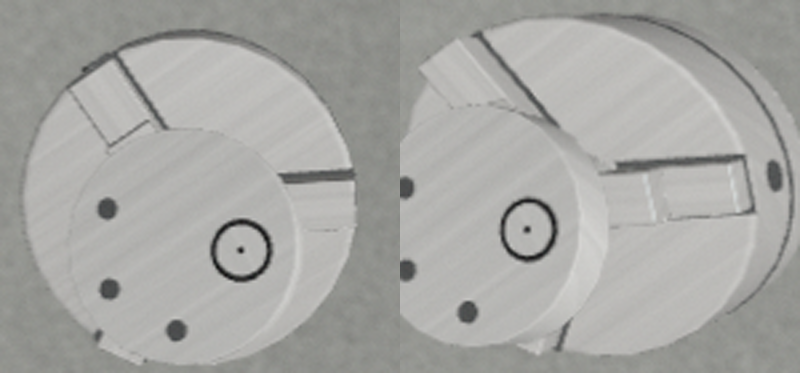

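View pics/w4.png

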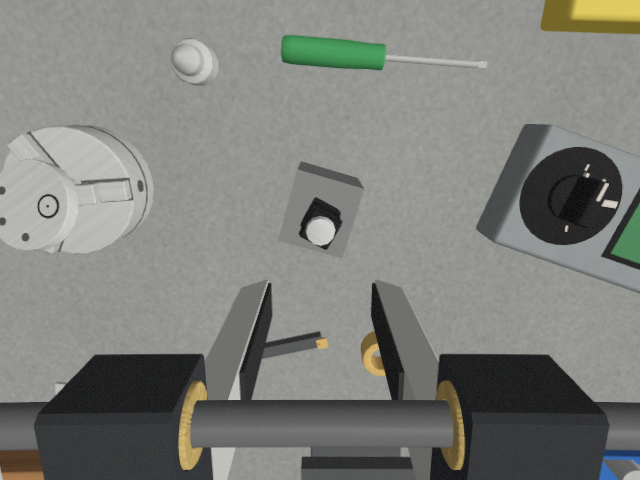

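The knob pointer now sits at azimuth 1.411, on the wide mark at 1.406. The picture shows the probe cap at (320,230) in the holder at about (321,210), and the scribed ring at (48,206). Next I'll get the grip's orientation and the disc's plane.

```bash
python3 - <<'E'
from h import *
from scipy.optimize import least_squares
c4,i4=load("w4"); c3,i3=load("w3")
def hullpoly(im,c,roi,zs):
    x0,y0,x1,y1=roi; g=cv2.cvtColor(im,cv2.COLOR_BGR2GRAY)[y0:y1,x0:x1]
    g=cv2.resize(g,None,fx=4,fy=4,interpolation=cv2.INTER_CUBIC)
    cs,_=cv2.findContours((g<62).astype(np.uint8),cv2.RETR_EXTERNAL,cv2.CHAIN_APPROX_NONE)
    k=cv2.convexHull(max(cs,key=cv2.contourArea)); a=cv2.approxPolyDP(k,6,True).reshape(-1,2)/4-.375+[x0,y0]
    print("poly",a.round(1).tolist())
    for z in zs:
        P=onz(c,a,z)[:,:2]; E=np.roll(P,-1,0)-P; print(z,"pts",P.round(4).tolist(),"len",np.hypot(*E.T).round(4),"az mod 90",(np.arctan2(E[:,1],E[:,0])%(np.pi/2)).round(3))
hullpoly(i4,c4,(285,185,360,260),(.075,.133))
hullpoly(i3,c3,(480,150,640,290),(.075,)) 
# holder yaw from top face in w4
g=cv2.cvtColor(i4,cv2.COLOR_BGR2GRAY)
print("gray",g[168:180:4,290:370:8].tolist(),g[205,270:300:3].tolist())
# disc: rays of the 4 features
p3=[(320.2,223.7),(269.7,207.9),(270.5,238.1),(295.6,253.8)]; p4=[(48.3,206.3),None,None,(25.2,236.8)]
for a,b in((p3[0],p4[0]),(p3[3],p4[3]),(p3[1],(1.5,190.2)),(p3[2],(1.7,220.9))):
    o1,d1=rays(c3,[a]);o2,d2=rays(c4,[b]);d1,d2=d1[0],d2[0]
    s=np.linalg.lstsq(np.c_[d1,-d2],o2-o1,rcond=None)[0]; A=o1+s[0]*d1;B=o2+s[1]*d2
    print("tri",((A+B)/2).round(4),"gap",np.linalg.norm(A-B).round(4))
# chuck outer circle from w3: gray difference to the bench, right-top edge visible
hs=cv2.cvtColor(i3,cv2.COLOR_BGR2GRAY); hs=cv2.medianBlur(hs,5); m=(hs[125:285,220:380]>170).astype(np.uint8)
m=cv2.morphologyEx(m,cv2.MORPH_CLOSE,np.ones((9,9))); cs,_=cv2.findContours(m,cv2.RETR_EXTERNAL,cv2.CHAIN_APPROX_NONE)
K=max(cs,key=cv2.contourArea).reshape(-1,2)+[220,125]; P=onz(c3,K,.054)[:,:2]
f=least_squares(lambda q:np.hypot(*(P-q[:2]).T)-.062,[*P.mean(0)],loss="soft_l1",f_scale=.001); print("chuck",f.x.round(4),np.median(np.abs(f.fun)).round(5),"bbox",K.min(0),K.max(0))
E
```

```text
poly [[315.9, 197.4], [336.1, 208.1], [339.1, 211.4], [341.1, 222.1], [335.4, 233.9], [307.9, 240.1], [298.6, 232.9], [302.6, 218.1]]
0.075 pts [[0.5168, 0.0119], [0.5269, 0.0307], [0.53, 0.0335], [0.5403, 0.0355], [0.5517, 0.0302], [0.5579, 0.0041], [0.5507, -0.0046], [0.5364, -0.0006]] len [0.0213 0.0042 0.0105 0.0126 0.0268 0.0112 0.0148 0.0233] az mod 90 [1.077 0.741 0.191 1.136 0.231 0.883 1.3   1.004]
0.133 pts [[0.5063, 0.0127], [0.5149, 0.0287], [0.5175, 0.0311], [0.5263, 0.0328], [0.536, 0.0283], [0.5412, 0.0061], [0.5352, -0.0013], [0.523, 0.0021]] len [0.0182 0.0036 0.0089 0.0107 0.0228 0.0096 0.0126 0.0198] az mod 90 [1.077 0.741 0.191 1.136 0.231 0.883 1.3   1.004]
poly [[508.1, 175.9], [541.1, 186.1], [511.4, 253.9], [484.4, 234.6]]
0.075 pts [[0.4821, -0.0373], [0.4915, -0.0065], [0.5562, -0.0253], [0.5372, -0.0527]] len [0.0321 0.0673 0.0333 0.0572] az mod 90 [1.274 1.288 0.965 1.297]
gray [[148, 84, 86, 83, 87, 144, 145, 148, 151, 152], [149, 132, 126, 86, 87, 86, 108, 151, 152, 153], [153, 132, 133, 132, 105, 85, 85, 84, 140, 152]] [144, 146, 148, 150, 148, 152, 133, 130, 131, 131]
tri [ 0.5168 -0.2071  0.1164] gap 0.0004
tri [ 0.5419 -0.228   0.12  ] gap 0.0001
tri [ 0.5057 -0.2505  0.1046] gap 0.0003
tri [ 0.5302 -0.2497  0.1126] gap 0.0001
chuck [ 0.5168 -0.226 ] 0.00197 bbox [239 145] [362 266]
```

```bash
python3 - <<'E'
from h import *
robot.move_ptp([.59,-.33,.26],down(np.pi/2)); snap("wrist","w6")
robot.gripper_to(.07)
robot.move_ptp([.615,.016,.28],down(np.pi/2)); snap("wrist","w7"); st("t")
c,im=load("w6"); p=proj(c,[[.5168,-.2071,.1164],[.5419,-.228,.12],[.5057,-.2505,.1046],[.5302,-.2497,.1126]]); print(p.round(1).tolist())
g=cv2.cvtColor(im,cv2.COLOR_BGR2GRAY); x0,y0=p.min(0).astype(int)-30; x1,y1=p.max(0).astype(int)+30;x0=max(x0,0)
nn,l,s,ce=cv2.connectedComponentsWithStats((g[y0:y1,x0:x1]<90).astype(np.uint8))
for i in range(1,nn):
    if 12<s[i,4]<400: print(s[i].tolist(),(ce[i]+[x0,y0]).round(1))
c,im=load("w7"); q=proj(c,[[.531,.016,.133]])[0].astype(int); print(q)
C=im[q[1]-45:q[1]+45,q[0]-60:q[0]+60]; cv2.imwrite("pics/c7.png",cv2.resize(C,None,fx=6,fy=6,interpolation=cv2.INTER_CUBIC))
E
```

```text
t 25.78 [0.615  0.0143 0.2801] op 0.0699 gf 0.0 F [0.6 0.1 0.6] M [-0.07  0.01 -0.01] q [-0.74  0.46  0.95  1.55 -0.38  1.33  1.82] yaw 1.569
[[483.6, 124.5], [454.4, 158.5], [423.8, 109.7], [425.0, 142.5]]
[4, 0, 11, 14, 36] [402.6  84.4]
[14, 14, 8, 9, 33] [410.6  96.6]
[27, 27, 8, 8, 46] [423.9 109.4]
[78, 32, 27, 26, 152] [484.5 123.8]
[28, 60, 9, 8, 49] [424.8 142.2]
[1, 70, 17, 35, 78] [401.3 167.4]
[58, 76, 8, 7, 45] [454.6 158. ]
[325 110]
```

View pics/c7.png

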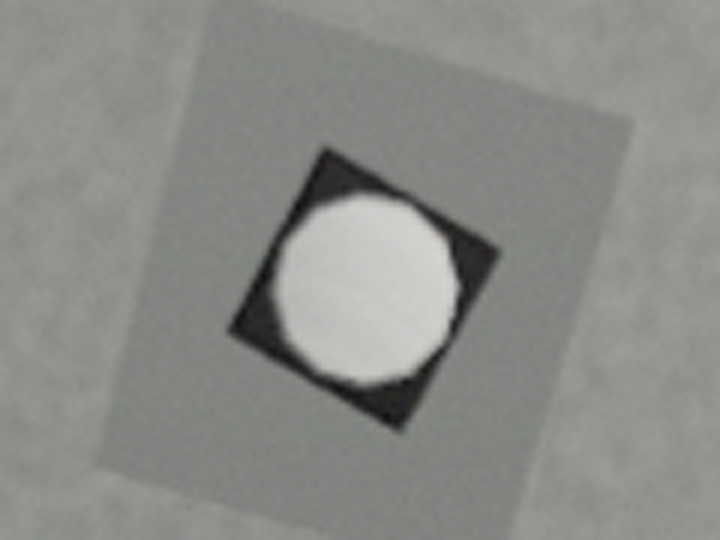

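The overhead crop shows the grip square with corners at crop (325,147), (500,250), (402,432) and (228,332), rotated relative to the holder.

```bash
python3 - <<'E'
from h import *
from scipy.optimize import least_squares
import itertools,json
c7,_=load("w7")
px=np.array([(325,147),(500,250),(402,432),(228,332)])/6-.4+np.array([325-60,110-45])
P=onz(c7,px,.133)[:,:2]; E=np.roll(P,-1,0)-P; print("side",np.hypot(*E.T).round(4),"az",(np.arctan2(E[:,1],E[:,0])%(np.pi/2)).round(3),"ctr",P.mean(0).round(4))
pc=P.mean(0); py=np.mean(np.arctan2(E[:,1],E[:,0])%(np.pi/2))
V={"w3":[(320.2,223.7),(269.7,207.9),(270.5,238.1),(295.6,253.8)],"w4":[(48.3,206.3),None,None,(25.2,236.8)],"w6":[(484.5,123.8),(423.9,109.4),(424.8,142.2),(454.6,158.)]}
cs={n:load(n)[0] for n in V}
X0=np.array([[.5168,-.2071,.1164],[.5057,-.2505,.1046],[.5302,-.2497,.1126],[.5419,-.228,.12]])
def f(x):
    X=x.reshape(4,3); return np.concatenate([(proj(cs[n],X[i])[0]-v[i]) for n,v in V.items() for i in range(4) if v[i] is not None])
r=least_squares(f,X0.ravel()); X=r.x.reshape(4,3); print(X.round(4),"rms px",np.sqrt(np.mean(r.fun**2)).round(2))
n=np.linalg.svd(X-X.mean(0))[2][2]; n*=np.sign(n[2]); print("free normal",n.round(3),"tilt deg",np.degrees(np.arccos(n[2])).round(2),"yaw",np.arctan2(-n[1],-n[0]).round(3))
# 20-degree constrained fit of the yaw
nrm=lambda y:np.array([-np.sin(.349)*np.cos(y),-np.sin(.349)*np.sin(y),np.cos(.349)])
g=least_squares(lambda q:(X-[0,0,q[1]])@nrm(q[0])-q[2]*0-((X.mean(0)-[0,0,q[1]])@nrm(q[0]))*0-(np.array([.5168,-.226,.112])@nrm(q[0])),[.55,0.,0]); print("constrained yaw,dz",g.x.round(4),g.fun.round(4))
y=g.x[0]; cc=X[0,:2]-Rn.from_euler("z",y).as_matrix()[:2,:2]@[.01128,.016]; print("implied chuck centre",cc.round(4))
N=nrm(y); spot=X[0]; print("spot",spot.round(4),"N",N.round(3))
json.dump(dict(pc=pc.tolist(),py=py,spot=spot.tolist(),N=N.tolist()),open("p.json","w"))
G=[(i,robot.ik([*pc,.071],down(py+i*np.pi/2)),robot.ik([*pc,.2],down(py+i*np.pi/2))) for i in range(-2,2)]
for i,a,b in G: print("grasp",i,None if a is None else a.round(2),None if b is None else b.round(2))
for a in np.arange(-180,180,30):
    yv=np.array([np.cos(np.radians(a)),np.sin(np.radians(a)),0]); yv-=yv@N*N; yv/=np.linalg.norm(yv); R=np.c_[np.cross(yv,-N),yv,-N]
    q=robot.ik(spot+N*(.015+.071-.030)*0+N*(.056),R); print(a,None if q is None else q.round(2))
E
```

```text
side [0.0254 0.0256 0.0256 0.0256] az [1.064 1.068 1.063 1.059] ctr [0.5328 0.0158]
[[ 0.5165 -0.2068  0.1171]
 [ 0.5055 -0.2505  0.1048]
 [ 0.5301 -0.2498  0.1126]
 [ 0.5417 -0.2279  0.1202]] rms px 0.19
free normal [-0.281 -0.19   0.941] tilt deg 19.84 yaw 0.595
constrained yaw,dz [0.593  0.0013 0.    ] [ 0.0001 -0.      0.0001 -0.0002]
implied chuck centre [ 0.5161 -0.2264]
spot [ 0.5165 -0.2068  0.1171] N [-0.284 -0.191  0.94 ]
grasp -2 [-0.89  0.67  1.08  1.97 -0.74  0.96 -1.52] [-0.94  0.41  1.09  1.86 -0.41  1.12 -1.78]
grasp -1 [-0.95  0.77  1.2   1.97 -0.85  1.03  0.15] [-0.94  0.41  1.09  1.86 -0.41  1.12 -0.21]
grasp 0 [-0.79  0.57  0.91  1.97 -0.59  0.89  1.5 ] [-0.94  0.41  1.09  1.86 -0.4   1.12  1.36]
grasp 1 [-0.23  0.41  0.17  1.95 -0.09  0.79  2.63] [-0.7   0.3   0.74  1.85 -0.23  1.08  2.76]
-180 [-0.33  0.4   1.09  2.   -0.84  1.02 -1.98]
-150 [-0.33  0.4   1.09  2.   -0.84  1.02 -1.43]
-120 [-0.33  0.4   1.09  2.   -0.84  1.02 -0.88]
-90 [-0.33  0.4   1.09  2.   -0.84  1.02 -0.35]
-60 [-0.33  0.4   1.09  2.   -0.84  1.02  0.15]
-30 [-0.4   0.46  1.2   2.01 -0.91  1.08  0.7 ]
0 [-0.36  0.43  1.14  2.   -0.87  1.05  1.19]
30 [-0.32  0.39  1.07  2.   -0.82  1.01  1.7 ]
60 [-0.32  0.39  1.07  2.   -0.83  1.02  2.25]
90 [-0.34  0.41  1.1   2.   -0.85  1.03  2.8 ]
120 [ 1.03  0.27 -0.55  1.96 -0.24  0.8   2.76]
150 [-0.33  0.4   1.09  2.   -0.84  1.02 -2.5 ]
```

```bash
python3 - <<'E'
from h import *
import json
p=json.load(open("p.json")); pc=p["pc"]; R=down(p["py"])
robot.move_ptp([*pc,.125],R)
print("touch",robot.move_linear([*pc,.071],velocity=.08,threshold=8)); st("down")
robot.gripper_to(0.0); s=st("closed")
t=s["tool_rot"].T@(np.array([*pc,.015])-s["ee_pos"]); print("tip in tool",t.round(4))
if s["opening"]>.02:
    robot.move_linear([*s["ee_pos"][:2],.215],velocity=.2); st("up")
    p["t"]=t.tolist(); json.dump(p,open("p.json","w"))
    c,im=snap("wrist","w8")
    s=robot.get_state(); print("pred tip px",proj(c,[s["ee_pos"]+s["tool_rot"]@t]))
E
```

```text
touch False
down 27.34 [0.533  0.0157 0.0713] op 0.0704 gf 0.0 F [ 1.3 -0.1  0.5] M [-0.01 -0.    0.01] q [-0.79  0.58  0.92  1.97 -0.59  0.89  1.5 ] yaw 1.063
closed 28.09 [0.5329 0.016  0.071 ] op 0.0258 gf 30.0 F [-0.   1.3  0.1] M [ 0.22 -0.01 -0.04] q [-0.79  0.58  0.92  1.97 -0.59  0.89  1.5 ] yaw 1.064
tip in tool [ 0.     -0.0002  0.056 ]
up 28.96 [0.5323 0.0161 0.214 ] op 0.0258 gf 30.0 F [-0.2  0.2 -2.9] M [ 0.02 -0.03 -0.05] q [-0.96  0.39  1.1   1.84 -0.39  1.15  1.34] yaw 1.064
pred tip px [[323.1104879  249.67116699]]
```

```bash
python3 - <<'E'
from h import *
import json
p=json.load(open("p.json")); N=np.array(p["N"]); spot=np.array(p["spot"]); t=np.array(p["t"])
a=np.radians(30); y=np.array([np.cos(a),np.sin(a),0]); y-=y@N*N; y/=np.linalg.norm(y); R=np.c_[np.cross(y,-N),y,-N]
p["R"]=R.tolist(); json.dump(p,open("p.json","w"))
robot.move_ptp(spot+.05*N-R@t,R)
robot.move_linear(spot+.015*N-R@t,velocity=.08); robot.pause(.2)
s=st("hover"); tip=s["ee_pos"]+s["tool_rot"]@t
print("tip rel spot, in disc",((tip-spot)).round(4),"along N",((tip-spot)@N).round(4))
out=[]
for n,nm in(("wrist","w9"),("scene","s9")):
    c,im=snap(n,nm); q=proj(c,[tip,spot,tip+.1*N]); print(n,q.round(1).tolist())
    h=60 if n=="wrist" else 35
    x,yv=q[0].astype(int); x=max(h,min(639-h,x));yv=max(h,min(479-h,yv)); print("crop origin",x-h,yv-h,"scale",400/(2*h))
    out.append(cv2.resize(im[yv-h:yv+h,x-h:x+h],(400,400),interpolation=cv2.INTER_CUBIC))
cv2.imwrite("pics/m9.png",np.hstack(out))
E
```

```text
hover 30.79 [ 0.4966 -0.2205  0.1843] op 0.0261 gf 30.0 F [ 0.7 -0.3 -1.9] M [-0.35  0.38 -0.02] q [-0.38  0.4   1.17  1.99 -0.84  1.07  1.72] yaw 0.514
tip rel spot, in disc [-0.0041 -0.0031  0.0145] along N 0.0154
wrist [[321.9, 248.7], [321.7, 241.4], [322.5, 324.3]]
crop origin 261 188 scale 3.3333333333333335
scene [[240.8, 202.4], [241.4, 208.1], [237.5, 164.1]]
crop origin 205 167 scale 5.714285714285714
```

View pics/m9.png

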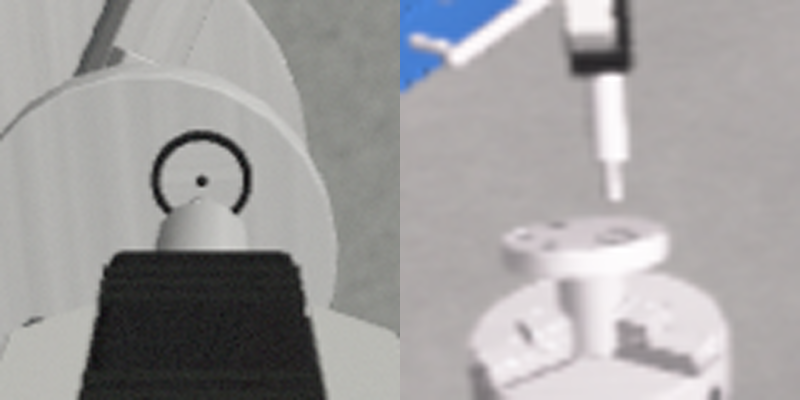

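The wrist crop shows the tip at about crop (200,198), matching the prediction of (203,202) and lined up with the ring's dot at (201,181). In the scene crop the tip and ring share the same small calibration shift, so they agree relative to each other. Now I'll press gently, servoing on the measured force along the normal.

```bash
cat > press.py <<'E'
from h import *
import json
p=json.load(open("p.json")); N=np.array(p["N"]); spot=np.array(p["spot"]); t=np.array(p["t"]); R=np.array(p["R"])
def meanF(n=12):
    F=[]
    for _ in range(n): robot.pause(.025); F.append(robot.get_state()["force"]@N)
    return np.mean(F),np.std(F)/np.sqrt(n)
def go(d,v=.02): robot.move_linear(spot+d*N-R@t,velocity=v)
E
python3 - <<'E'
from press import *
go(.006,.04); b=meanF(16); print("base",b,robot.get_state()["time"]); p["b"]=b[0]
for d in(.002,0,-.002,-.004):
    go(d); f,e=meanF(8); s=robot.get_state(); act=(s["ee_pos"]+s["tool_rot"]@t-spot)@N
    print(d,"act",round(act,4),"dF",round(f-b[0],2),round(e,2),"t",round(s["time"],2))
    if f-b[0]>2.2: break
p["d"]=d; json.dump(p,open("p.json","w"))
E
```

```text
base (np.float64(-1.6155969473130778), np.float64(0.13593380795633286)) 31.6667
0.002 act 0.002 dF -0.02 0.13 t 32.22
0 act 0.0 dF -0.35 0.16 t 32.67
-0.002 act -0.002 dF 0.85 0.08 t 33.12
-0.004 act -0.004 dF 1.97 0.12 t 33.57
```

```bash
python3 - <<'E'
from press import *
go(-.0058); f,e=meanF(24); s=st("pressed"); print("dF",f-p["b"],e,"square",(-s["tool_rot"][:,2]@N).round(5))
tip=s["ee_pos"]+s["tool_rot"]@t; v=tip-spot; print("lateral",np.linalg.norm(v-v@N*N).round(4))
c,im=snap("wrist","w10"); k=np.array([.5201,.2533])
T,ti=snap("top","t10"); print("knob px in top",proj(T,[[*k,.098]])[0].round(0))
h=cv2.cvtColor(im,cv2.COLOR_BGR2GRAY); q=proj(c,[spot])[0]; print("spot px",q.round(1))
m=np.zeros_like(h); x,y=q.astype(int); m[y-30:y+30,x-30:x+30]=(h[y-30:y+30,x-30:x+30]<95); ys,xs=np.nonzero(m[:y+2]); print("ring cols",xs.min(),xs.max(),"top row",ys.min())
E
```

```text
pressed 34.42 [ 0.5024 -0.2164  0.1644] op 0.0258 gf 30.0 F [ 0.5 -1.   0.8] M [-0.47  0.2  -0.12] q [-0.36  0.44  1.13  2.01 -0.88  1.04  1.75] yaw 0.514
dF 3.012774896654732 0.10426818432543919 square 1.0
lateral 0.0
knob px in top [214. 258.]
spot px [322.  251.5]
ring cols 306 337 top row 236
```

```bash
python3 -c "
from rig import robot
print(robot.sign_off())"
```

```text
the job is handed in; nothing more can be done
None
```

The job is handed in at about 34 s of the 48 s: the selector is on the long wide mark, and the probe is held square inside the scribed ring, pressed at about 3.0 N (half-way in), with no contact with the other things on the bench that I know of (I took no final look at them).

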